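# Load a tint carton into the pull-out stock tray and shut the tray

## Robot

A 6-joint arm with a two-finger parallel gripper is mounted at the origin on the work surface. World frame = base frame: x ahead of the robot, y to its left, z up, the work surface at z = 0. Lengths are in mm, angles in rad, forces in N, time in s.
With the tool pointing down it reaches from about 275 to 725 mm from the base axis. Payload 5.6 kg.
Tool frame: the origin (TCP) lies at the very end of the fingers, on their centre line; the grasp point (between the pads) lies robot.pinch_z behind it (robot.pinch_z is the distance from the TCP to the grasp point, in mm); z points along the fingers, y is the line along which they close (so a half turn about z gives the same grasp; the last joint's range is limited). The gripper opens to 85 mm and grips with 20 to 120 N. Pads are 22 mm wide; open, the fingers measure 114 mm over their backs; the gripper's body (76 mm by 85 mm) begins 54 mm behind the grasp point. The pads swing forward as they close: fully open they stand 13 mm farther back than shut.
Start: joints at [1.446, 0.255, 0.108, 0, -1.424, -0.285], TCP at [219.107, 504.465, 231.283] pointing down, gripper open.
Joint ranges: [-2.95, 2.95], [-1.21, 1.97], [-1.09, 1.5], [-2.87, 1.71], [-2.94, -0.07], [-3.05, 3.05]. Speed limits (rad/s): [2.57, 2.57, 3.14, 3.14, 3.14, 3.14].

## Interface

Orientations are given as a unit quaternion [x, y, z, w].
In Python, from workcell import robot, imaging gives the robot as it stands. The module is installed in compiled form; this text tells all that it offers.
- The arm moves only by the tool apply_moves, never from a script. Its argument "motion" is a list of rows, each a list of 7 numbers: the closure, from 0 (fully open) to 1 (shut), then the shift along the tool's x, y, z as a fraction of full scale, then the turn, a rotation vector about the tool's x, y, z as a fraction of full scale. A call has 1 to 10 rows; each row shifts and turns the commanded pose from where the row before left it, along the tool's axes as they then stand; what a row does not reach is not made up. Full scale, the value 1, is 1 m for a shift and pi rad for a turn. A row lasts 1/10 s, in which the tool goes at most 50 mm and 8.59 degrees, less where a joint would pass 70% of its speed; a pose out of reach is approached as far as the arm can. A call with a number of a shift or a turn outside -1 to 1 is refused whole. A call with a gripper value outside its range is refused whole. The fingers move at their own pace and stop on an object; the grip force is fixed at half the most. Time passes only in rows, so rows that do not move let the fingers close. It gives the time, the measured TCP pose, the force, the opening and the grip force at its end, in the units of the state.
- robot.state(): the state, without advancing time (a new reading comes with each control period).
- imaging.camera(name): name is "scene" or "top" or "wrist"; returns a dict with "pixels" (480x640x3 uint8, red, green, blue), "intrinsics" (3x3 intrinsics, pixels), "k1" (the pictures are not rectified: a ray, as slopes to the right and down, at radius r is drawn at 1 + k1 r^2 times it, then the intrinsics apply), "camera_from_world" (4x4, takes a point from world to camera coordinates). Camera axes: x right, y down, z forward; pixel columns grow to the right and rows downward; lengths in mm; the calibration is good to about 2 mm. A picture is of the moment at which its call begins. There is no depth.
- robot.hand_in(): hands the job in; it is judged then, once.
The state is a dict: "clock": time; "qpos": joint angles; "qvel": joint speeds; "joint_torque": joint torques, N m; "tcp_pos": TCP position; "tool_rot": TCP orientation; "ft_force": force on the tool from outside, world axes, zero at the start; "wrist_torque": the same for the moment, N m; "grip_width": finger opening in mm; "gripper_force": force on a finger pad.
Only numpy, scipy, OpenCV 4.12 (cv2) and the standard library are available. Lean on these libraries where they do the work, as an engineer would, in place of code of your own. Each camera call takes 0.05 s, during which the arm holds its last target. There are 200 camera calls.

## Task

Restock the pull-out tray: with the tray still out, push the big carton across the counter, up the ramp and over the tray's raised lip, against the sprung plate inside, until its tail has dropped behind the lip and it lies flat on the tray floor. Then push the tray gently home until it seats at its catch. Slide the carton rather than lifting or tipping it, do not crush it or slam the tray, and leave the other things on the counter where they are.

Things in the scene. Friction and masses are not known exactly. Their poses are not given: they have to be found in the camera images.
- carton: big plain cardboard carton with a paper band: 95 mm along its x, 120 along its y, 55 tall, 0.35-0.7 kg, loose on the counter before the foot of the ramp, out of line with the tray by up to 75 mm and turned up to 0.3 rad. Too wide to grip. Origin: centre of its underside, z up; its y points roughly along the dock's y, the loading direction
- dock: fixed steel runner base on the counter; its place and yaw vary. The carton goes in along its +y, the tray closes along its +x. Origin at counter height. In its frame (mm): 70 tall rear panel at x 130; 30 high rails along y 99 (x -70 to 130) and along y -103 (x 40 to 130); tray between them; ramp on the -y side
- ramp_foot (a point): middle of the foot of the dock's grey metal loading ramp, at counter height; axes as the dock's, at x -40, y -220 mm there. The ramp is 150 mm wide (x -75 to +75 from here) and rises towards +y from 0 to 22.5 mm over 120 mm, ending at the tray's lip; no side walls. Friction under the carton is 0.5 to 0.7; rubber fingers grip more: kept at one height they wedge it down, so climb with it
- tray_mid (a point): on the floor of the white tray (12 mm above the counter), where the centre of the carton's underside belongs; axes as the dock's; moves with the tray; at joint 0 it is at dock x 60, y -30 mm. From here (mm): front and rear inner walls at x -58.5 and +58.5, tops 50 and 38 above the floor; far wall at y 106, top 45. The carton has 11 mm to spare on each side in x
- lip (a point): middle of the top inner edge of the raised lip on the tray's -y side, 22 mm above the counter, 10 mm above the tray's floor; 60 mm from tray_mid in y; the lip is 8 mm thick. While something pushes the carton's end, friction there can hold its tail up above the lip: press or drag the tail down
- follower_face (a point): foremost middle of the face, towards -y, of a sprung dark steel plate in the tray, 105 mm wide, 15 to 59 mm above the counter (this point 37 up). At rest 70 mm past the lip's inner edge; yields in +y from 2.5 N to 5 N at 120 mm past the lip (carton just in), hard stop at 132 mm. It throws the carton back if released before its tail is down behind the lip
- tray_front (a point): centre of the outer face of the tray's front wall, facing the dock's -x, 40 mm above the counter; the flat face reaches from 5 to 62 mm above the counter and 90 mm to either side in y. Push it in the dock's +x to close the tray
- tray (a joint): how far the tray is pulled out, in m: 0 is home against its stop, 0.12 fully out; starts at 0.085 to 0.118. It slides along the dock's x with some 2 N of friction; at 0.017 to 0.009 a sprung roller catch on the rail makes that 4 to 6 N; the catch gives way past 0.007 and draws the tray home only over the last 2 to 3 mm, then holds it
- bowl: bystander: grey mixing bowl 120 mm wide, 55 mm high; origin under its centre
- developer: bystander: white bottle 70 mm wide, 170 mm tall; origin under its centre
- brush: bystander: black handled brush 200 mm long, lying; origin at its underside
- jar: bystander: jar 76 mm wide, 75 mm high; origin under its centre
- box_a: bystander: slim box 50 x 150 x 40 mm; origin under its centre
- box_b: bystander: slim box 50 x 150 x 40 mm; origin under its centre
- cup: bystander: black cup 70 mm wide, 85 mm high; origin under its centre
Things that resemble listed ones, but are neither listed nor needed, are in the scene too. What is shaped like the carton but turquoise is not meant.

How it is judged (in metres and radians):
On the way:
1. the carton lies flat in the tray behind the lip while the tray is still pulled out (value of joint tray above 0.04 m and z of carton in the frame of tray_mid below 0.004 m and angle between carton's own z axis and vertical below 0.05 rad and y of carton in the frame of tray_mid between -0.006 and 0.016 m and x of carton in the frame of tray_mid between -0.016 and 0.016 m), for 0.2 s.
At the end, for the whole second after the job is handed in: The tray is home (joint under 3 mm) and the carton lies flat on its floor behind the lip: underside within 4 mm of the floor, tilted under 0.05 rad, its centre -6 to +16 mm in y and within 16 mm in x of tray_mid, at rest (value of joint tray below 0.003 m and z of carton in the frame of tray_mid below 0.004 m and angle between carton's own z axis and vertical below 0.05 rad and y of carton in the frame of tray_mid between -0.006 and 0.016 m and x of carton in the frame of tray_mid between -0.016 and 0.016 m and linear speed of carton below 0.02 m/s); the robot touches nothing.
It fails at once if the carton is lifted more than 60 mm off the counter (height (world z) of carton above 0.06 m).
It fails at once if the carton is tipped by more than 0.5 rad (angle between carton's own z axis and vertical above 0.5 rad).
It fails at once if the carton is crushed: the fingers press it with more than 45 N (contact force between the fingers and carton above 45 N).
It fails at once if the tray is slammed: closing faster than 0.4 m/s (velocity of joint tray below -0.4 m/s).
It fails at once if a bystander is moved more than 40 mm (distance of any of bowl, developer, brush, jar, box_a, box_b, cup from where it was at the start of the episode above 0.04 m).
It also fails if it takes over 72 s, if anything falls off the work surface, if the arm or the gripper's body presses on something with over 40 N, if the wrist force passes 120 N, or if a joint passes its speed limit or range.

## Working session

There is one attempt and no reset: what is moved stays moved. The work goes in short steps, Python scripts to look and compute and a tool call to move; the robot and the scene stay as the last step left them, time stands still between calls to the robot, and variables do not carry over. Pictures are saved under pics/ and viewed, at most 10 in all, crops included, and the job is handed in when it is done.

Besides the shell and the picture viewer there is one more tool, called after ">>>" as name(argument=value, ...) on one line, values as JSON. apply_moves: Moves the arm, as the interface text tells. Shift numbers are shares of 1 m and turn numbers shares of pi rad, none past 1 either way. Its arguments: {"type":"object","properties":{"motion":{"type":"array"}},"required":["motion"]}

```bash
mkdir -p pics; python3 - <<'E'
from workcell import robot, imaging
import cv2
print(robot.state(), robot.pinch_z)
for n in ("scene","top"):
    c=imaging.camera(n); cv2.imwrite(f"pics/{n}0.png",c["pixels"][:,:,::-1]); print(n,c["intrinsics"],c["k1"],c["camera_from_world"])
E
```

```text
{'clock': 0.0, 'qpos': array([ 1.44557167e+00,  2.55765640e-01,  1.07010787e-01, -5.01451461e-04,
       -1.42391566e+00, -2.84596962e-01]), 'qvel': array([-0.00131983, -0.0008564 ,  0.00017634, -0.00105736,  0.00037575,
       -0.00053034]), 'joint_torque': array([ 4.66460770e-04, -3.86625659e+01,  2.37940335e+01,  5.36500677e+00,
       -6.08370581e-03, -8.07259433e-07]), 'tcp_pos': array([218.88546207, 504.02193027, 230.38437339]), 'tool_rot': array([ 9.79071162e-01, -2.03515896e-01, -1.72610216e-04,  9.53860347e-04]), 'ft_force': array([-0.05108514, -0.08332583,  0.29892257]), 'wrist_torque': array([0.04249697, 0.01437385, 0.01467232]), 'gripper_force': 0.0, 'grip_width': 85.6020204085904} 18.700000000000003
scene [[608.28164084   0.         328.33240326]
 [  0.         608.28164084 250.20709103]
 [  0.           0.           1.        ]] -0.18153423395005494 [[-4.22064592e-02  9.98950466e-01 -1.77927195e-02  1.77191848e+01]
 [ 8.33519606e-01  2.53866411e-02 -5.51906318e-01 -3.65734434e+02]
 [-5.50875377e-01 -3.81245921e-02 -8.33716280e-01  1.74228273e+03]
 [ 0.00000000e+00  0.00000000e+00  0.00000000e+00  1.00000000e+00]]
top [[460.60718345   0.         317.12353455]
 [  0.         460.60718345 244.36947248]
 [  0.           0.           1.        ]] 0.03345538022698314 [[-1.21358309e-02 -9.99803171e-01  1.56952347e-02  1.33239273e+00]
 [-9.88342314e-01  9.61144449e-03 -1.51944366e-01  4.91411957e+02]
 [ 1.51763605e-01 -1.73562357e-02 -9.88264423e-01  1.09991137e+03]
 [ 0.00000000e+00  0.00000000e+00  0.00000000e+00  1.00000000e+00]]
```

View pics/scene0.png

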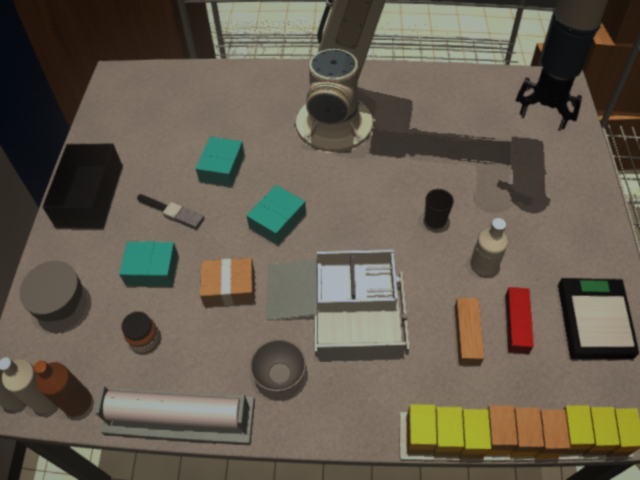

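View pics/top0.png

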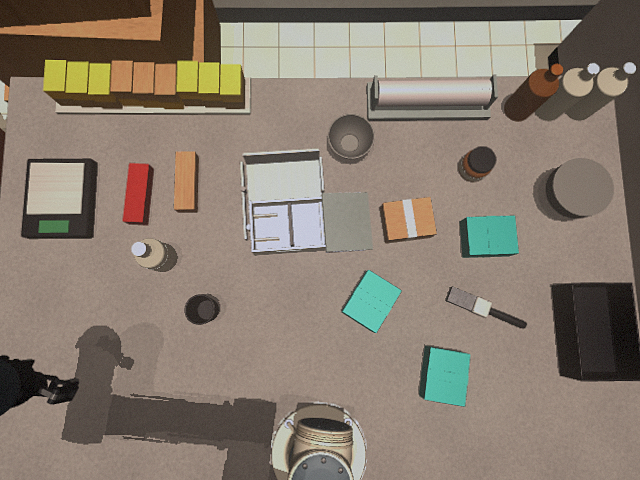

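```bash
cat > h.py <<'E'
import numpy as np, cv2
from workcell import robot, imaging
from scipy.spatial.transform import Rotation as R
def ray(c,uv):
    K=c["intrinsics"]; T=c["camera_from_world"]
    d=cv2.undistortPoints(np.array([[uv]],float),K,np.array([c["k1"],0,0,0,0.]))[0,0]
    Rt=T[:3,:3].T; return -Rt@T[:3,3], Rt@np.array([d[0],d[1],1])
def atz(c,uv,z):
    o,d=ray(c,uv); return o+d*(z-o[2])/d[2]
def tri(c1,u1,c2,u2):
    (o1,d1),(o2,d2)=ray(c1,u1),ray(c2,u2)
    s=np.linalg.lstsq(np.c_[d1,-d2],o2-o1,rcond=None)[0]
    a,b=o1+s[0]*d1,o2+s[1]*d2; return (a+b)/2,np.linalg.norm(a-b)
def crop(c,x0,y0,w,h,s,name):
    im=c["pixels"][y0:y0+h,x0:x0+w,::-1]
    cv2.imwrite("pics/"+name,cv2.resize(im,None,fx=s,fy=s,interpolation=cv2.INTER_CUBIC))
E
python3 - <<'E'
from h import *
t=imaging.camera("top"); s=imaging.camera("scene")
crop(t,240,140,200,120,4,"tc.png"); crop(s,195,240,220,120,3.6,"sc.png")
E
```

```text
(no output)
```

View pics/tc.png

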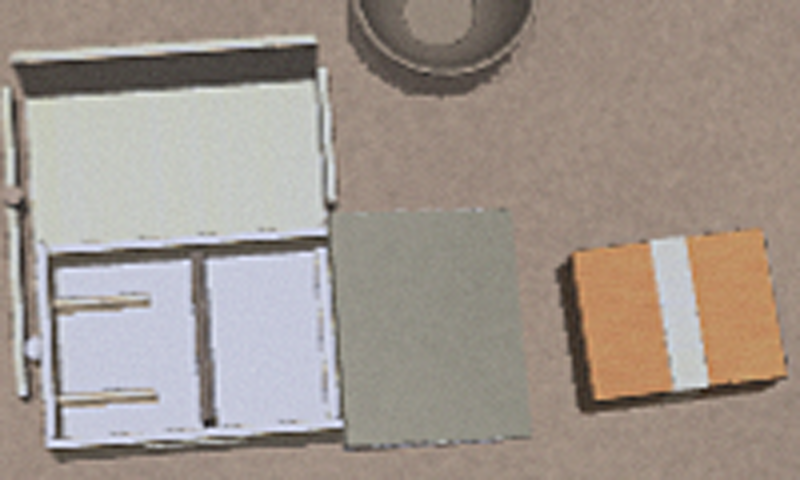

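View pics/sc.png

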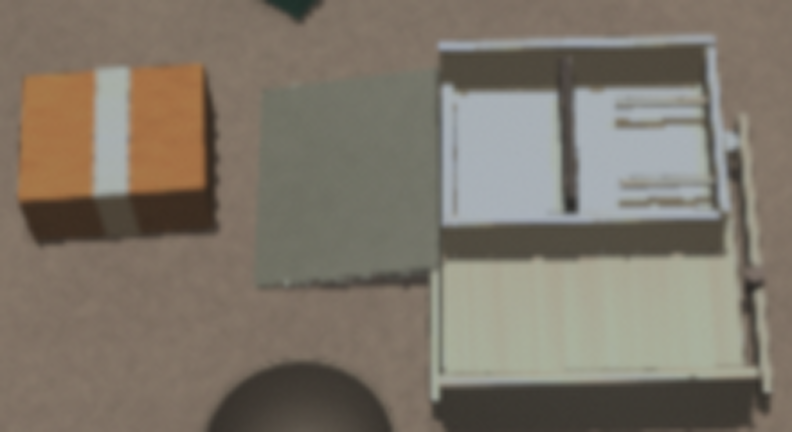

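```bash
python3 - <<'E'
from h import *
np.set_printoptions(precision=1,suppress=True)
t=imaging.camera("top"); s=imaging.camera("scene")
T=lambda x,y:(240+(x+.5)/4-.5,140+(y+.5)/4-.5)
S=lambda x,y:(195+(x+.5)/3.6-.5,240+(y+.5)/3.6-.5)
P={}
for n,a,b,z in [("c near+y",(597,400),(207-4,64),55),("c near-y",(786,376),(24,75),55),("c far-y",(763,230),(19,200),55),("c far+y",(572,252),(207,189),55),
 ("foot near",(531,437),(262,88),0),("foot far",(512,209),(256,286),0),("rampTop near",(345,447),(440,70),22.5),
 ("front -y",(343,427),(438,42),62),("front +y",(50,447),(714,38),62),("panel -y",(317,38),(436,378),70),("panel +y",(12,55),(766,375),70),
 ("plate near top",(209,426),(565,58),59),("plate far top",(198,252),(570,212),59)]:
    p,e=tri(t,T(*a),s,S(*b)); print(n,p,round(e,1),atz(t,T(*a),z)[:2],atz(s,S(*b),z)[:2])
E
```

```text
c near+y [ 499.1 -178.8   52.2] 1.1 [ 498.7 -178.9] [ 501.  -177.7]
c near-y [ 512.7 -295.5   54. ] 0.4 [ 512.5 -295. ] [ 513.3 -295.4]
c far-y [ 605.  -285.6   51.9] 1.3 [ 604.2 -285.4] [ 606.8 -284. ]
c far+y [ 592.2 -166.4   51.3] 1.9 [ 591.4 -166.7] [ 594.4 -164.7]
foot near [ 484.1 -145.8    0.4] 0.5 [ 484.2 -145.6] [ 483.9 -146.1]
foot far [ 633.8 -136.6    0.3] 2.1 [ 634.  -137.7] [ 633.7 -135.6]
rampTop near [476.5 -25.6  17.1] 1.2 [475.8 -25.9] [480.  -24.6]
front -y [482.8 -24.   60.7] 1.0 [482.5 -23.5] [483.7 -24.4]
front +y [472.6 154.4  58.1] 2.1 [472.1 152.8] [475.1 155.1]
panel -y [725.2 -11.7  68.7] 1.9 [724.7 -10.7] [725.8 -12.5]
panel +y [716.3 180.1  65.8] 4.5 [714.8 177.2] [717.9 181.9]
plate near top [485.7  58.1  50. ] 0.6 [484.4  57.5] [491.6  58.4]
plate far top [596.4  64.3  42.7] 0.4 [592.4  63.8] [605.4  64. ]
```

Seen: the orange banded carton is at top (410,219) / scene (228,281). Look-alikes are turquoise cartons at top (490,236), (372,301) and (446,376). The close crops confirm the choice. I'll turn the tool so the fingers straddle the dock's x, and check the gap behind the carton.

>>> apply_moves(motion=[[0.36, 0, 0, 0, 0, 0, 0.044], [0.36, 0, 0, 0, 0, 0, 0.044], [0.36, 0, 0, 0, 0, 0, 0.044], [0.36, 0, 0, 0, 0, 0, 0.044], [0.36, 0, 0, 0, 0, 0, 0.044], [0.36, 0, 0, 0, 0, 0, 0.044], [0.36, 0, 0, 0, 0, 0, 0.044], [0.36, 0, 0, 0, 0, 0, 0.044], [0.36, 0.02, -0.007, 0, 0, 0, 0], [0.36, 0.043, -0.015, 0, 0, 0, 0]])

```text
clock: 1.3
tcp_pos: [244.1, 443.6, 230.2]
tool_rot: [0.727, -0.687, 0.0, 0.001]
ft_force: [0.1, -0.2, 0.6]
grip_width: 54.5
gripper_force: 0.0
```

```bash
cat >> h.py <<'E'
YAW=0.055; O=np.array([586.8,80.7,0]); D=R.from_euler('z',YAW).as_matrix()  # dock axes in columns
def dock(p): return D.T@(np.asarray(p,float)-O)
def st():
    s=robot.state(); Rt=R.from_quat(s["tool_rot"]).as_matrix()
    print("t",round(s["clock"],2),"dock",dock(s["tcp_pos"]).round(1),"F(dock)",(D.T@s["ft_force"]).round(1),"open",round(s["grip_width"],1))
    print("tool axes in dock\n",(D.T@Rt).round(3)); return s,Rt
E
python3 - <<'E'
from h import *
st(); t=imaging.camera("top")
for uv in [(463,222),(466,252)]: print(dock(atz(t,uv,55)))
E
```

```text
t 1.3 dock [-322.2  381.1  230.2] F(dock) [ 0.1 -0.2  0.6] open 54.5
tool axes in dock
 [[ 0.002 -1.    -0.   ]
 [-1.    -0.002 -0.001]
 [ 0.001  0.    -1.   ]]
[ -70.32697046 -439.83198753   55.        ]
[-144.67846193 -438.56008027   55.        ]
```

>>> apply_moves(motion=[[0.36, 0.0436, -0.0153, 0, 0, 0, 0], [0.36, 0.0436, -0.0153, 0, 0, 0, 0], [0.36, 0.0436, -0.0153, 0, 0, 0, 0], [0.36, 0.0436, -0.0153, 0, 0, 0, 0], [0.36, 0.0436, -0.0153, 0, 0, 0, 0], [0.36, 0.0436, -0.0153, 0, 0, 0, 0], [0.36, 0.0436, -0.0153, 0, 0, 0, 0], [0.36, 0.0436, -0.0153, 0, 0, 0, 0], [0.36, 0.0436, -0.0153, 0, 0, 0, 0], [0.36, 0.0436, -0.0153, 0, 0, 0, 0]])

```text
clock: 2.35
tcp_pos: [421.6, 14.0, 231.6]
tool_rot: [0.726, -0.687, 0.0, -0.0]
ft_force: [1.8, 0.9, -0.8]
grip_width: 54.4
gripper_force: 0.0
```

>>> apply_moves(motion=[[0.36, 0.0436, -0.0153, 0, 0, 0, 0], [0.36, 0.0436, -0.0153, 0, 0, 0, 0], [0.36, 0.0436, -0.0153, 0, 0, 0, 0], [0.36, 0.0436, -0.0153, 0, 0, 0, 0], [0.36, 0.0436, -0.0153, 0, 0, 0, 0], [0.36, 0.0436, -0.0153, 0, 0, 0, 0], [0.36, 0.0436, -0.0153, 0, 0, 0, 0], [0.36, 0.0436, -0.0153, 0, 0, 0, 0], [0.36, 0, 0, 0, 0, -0.032, 0], [0.36, 0, 0, 0, 0, -0.032, 0]])

```text
clock: 3.35
tcp_pos: [563.0, -326.1, 230.8]
tool_rot: [0.723, -0.684, -0.074, -0.07]
ft_force: [0.8, -0.4, -0.7]
grip_width: 54.9
gripper_force: 0.0
```

```bash
python3 - <<'E'
from h import *
s,Rt=st()
v=np.array([-47.5,-403,20])-dock(s["tcp_pos"]); print((D.T@Rt).T@v)
E
```

```text
t 3.35 dock [ -46.1 -404.9  230.8] F(dock) [ 0.8 -0.4 -0.7] open 54.9
tool axes in dock
 [[ 0.    -1.    -0.   ]
 [-0.979 -0.001  0.204]
 [-0.204  0.    -0.979]]
[ 41.08503402   1.28488429 206.72530094]
```

>>> apply_moves(motion=[[0.36, 0.0069, 0, 0.0345, 0, 0, 0], [0.36, 0.0069, 0, 0.0345, 0, 0, 0], [0.36, 0.0069, 0, 0.0345, 0, 0, 0], [0.36, 0.0069, 0, 0.0345, 0, 0, 0], [0.36, 0.0069, 0, 0.0345, 0, 0, 0], [0.36, 0.0069, 0.001, 0.0345, 0, 0, 0], [0.36, 0, 0, 0, 0, 0, 0]])

```text
clock: 4.05
tcp_pos: [558.2, -322.8, 14.5]
tool_rot: [0.722, -0.684, -0.078, -0.068]
ft_force: [-1.5, 1.1, -0.0]
grip_width: 54.6
gripper_force: 0.0
```

```bash
python3 - <<'E'
from h import *
st(); t=imaging.camera("top"); s=imaging.camera("scene")
a=cv2.resize(t["pixels"][140:265,300:500],None,fx=2,fy=2,interpolation=2); b=cv2.resize(s["pixels"][225:350,180:380],None,fx=2,fy=2,interpolation=2)
cv2.imwrite("pics/a1.png",np.hstack([a,b])[:,:,::-1])
E
```

```text
t 4.05 dock [ -50.7 -401.3   14.5] F(dock) [-1.4  1.1 -0. ] open 54.6
tool axes in dock
 [[-0.003 -1.    -0.009]
 [-0.979  0.001  0.206]
 [-0.206  0.009 -0.979]]
```

View pics/a1.png

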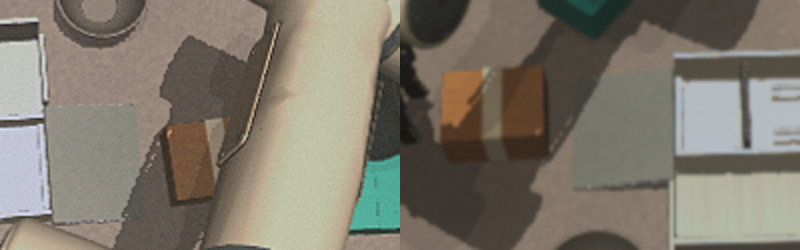

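>>> apply_moves(motion=[[0.36, -0.0006, -0.0035, -0.003, 0, 0, 0], [0.36, -0.0059, 0, 0.0012, 0, 0, 0], [0.36, -0.0059, 0, 0.0012, 0, 0, 0], [0.36, -0.0059, 0, 0.0012, 0, 0, 0], [0.36, -0.0059, 0, 0.0012, 0, 0, 0], [0.36, -0.0059, 0, 0.0012, 0, 0, 0]])

```text
clock: 4.75
tcp_pos: [563.5, -295.0, 23.7]
tool_rot: [0.723, -0.684, -0.072, -0.068]
ft_force: [-1.4, -2.9, 1.0]
grip_width: 54.4
gripper_force: 1.7
```

```bash
python3 - <<'E'
from h import *
st()
E
```

```text
t 4.75 dock [ -43.9 -373.9   23.7] F(dock) [-1.6 -2.9  1. ] open 54.4
tool axes in dock
 [[ 0.001 -1.    -0.   ]
 [-0.98  -0.001  0.198]
 [-0.198 -0.    -0.98 ]]
```

>>> apply_moves(motion=[[0.36, -0.0098, 0.0005, 0.0025, 0, 0, 0], [0.36, -0.0098, 0.0005, 0.0025, 0, 0, 0], [0.36, -0.0098, 0.0005, 0.0025, 0, 0, 0], [0.36, -0.0098, 0.0005, 0.0025, 0, 0, 0], [0.36, -0.0098, 0.0005, 0.0025, 0, 0, 0], [0.36, -0.0098, 0.0005, 0.0025, 0, 0, 0], [0.36, -0.0098, 0, 0.002, 0, 0, 0], [0.36, -0.0098, 0, 0.002, 0, 0, 0], [0.36, -0.0098, 0, 0.002, 0, 0, 0], [0.36, 0, 0, 0, 0, 0, 0]])

```text
clock: 5.75
tcp_pos: [556.5, -204.3, 21.5]
tool_rot: [0.723, -0.683, -0.071, -0.069]
ft_force: [0.5, -2.6, 0.5]
grip_width: 55.0
gripper_force: 1.0
```

```bash
python3 - <<'E'
from h import *
st(); t=imaging.camera("top"); s=imaging.camera("scene")
a=cv2.resize(t["pixels"][170:270,290:430],None,fx=4,fy=4,interpolation=2)[:, :400]; b=cv2.resize(s["pixels"][235:335,230:330],None,fx=4,fy=4,interpolation=2)
cv2.imwrite("pics/a2.png",np.hstack([a,b])[:,:,::-1])
E
```

```text
t 5.75 dock [ -45.9 -282.9   21.5] F(dock) [ 0.4 -2.6  0.5] open 55.0
tool axes in dock
 [[ 0.002 -1.     0.002]
 [-0.98  -0.001  0.198]
 [-0.198 -0.003 -0.98 ]]
```

View pics/a2.png

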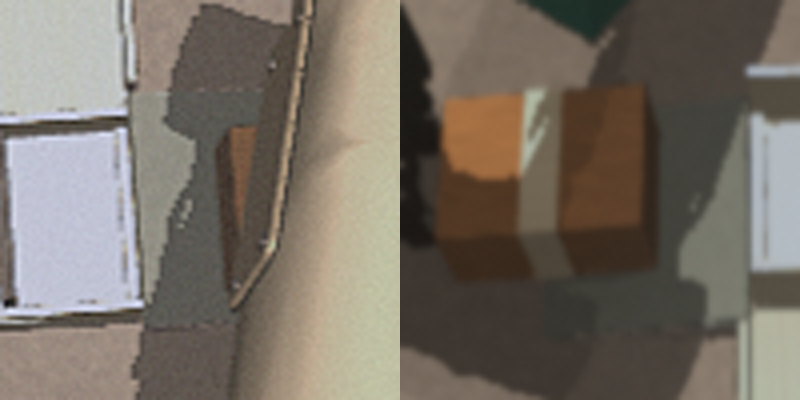

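```bash
python3 - <<'E'
from h import *
np.set_printoptions(precision=1,suppress=True)
s=imaging.camera("scene")
S=lambda x,y:(230+(x-400+.5)/4-.5,235+(y+.5)/4-.5)
for n,uv,z in [("near tail",(445,98),55),("near nose",(643,85),67),("far nose",(641,237),67),("far tail",(440,243),55),("tray -y near top",(748,70),62),("tray rear",(748,270),50)]: print(n,dock(atz(s,S(*uv),z)))
E
```

```text
near tail [ -95.7 -277.1   55. ]
near nose [ -94.2 -159.5   67. ]
far nose [   7.1 -158.5   67. ]
far tail [   2.  -273.6   55. ]
tray -y near top [-106.4  -98.5   62. ]
tray rear [ 20.1 -99.2  50. ]
```

>>> apply_moves(motion=[[0.36, -0.0098, 0, 0.002, 0, 0, 0], [0.36, -0.0098, 0, 0.002, 0, 0, 0], [0.36, -0.0098, 0, 0.002, 0, 0, 0], [0.36, -0.0098, 0, 0.002, 0, 0, 0], [0.36, -0.0098, -0.001, 0.002, 0, 0, 0], [0.36, -0.0081, 0, 0.0001, 0, 0, 0], [0.36, -0.0081, 0, 0.0001, 0, 0, 0], [0.36, -0.0081, 0, 0.0001, 0, 0, 0], [0.36, -0.0081, 0, 0.0001, 0, 0, 0]])

```text
clock: 6.8
tcp_pos: [551.7, -121.7, 26.2]
tool_rot: [0.723, -0.684, -0.073, -0.069]
ft_force: [0.3, -4.2, -1.2]
grip_width: 54.5
gripper_force: 2.0
```

```bash
python3 - <<'E'
from h import *
st()
E
```

```text
t 6.8 dock [ -46.2 -200.2   26.2] F(dock) [ 0.  -4.2 -1.2] open 54.5
tool axes in dock
 [[-0.    -1.    -0.001]
 [-0.98  -0.     0.2  ]
 [-0.2    0.001 -0.98 ]]
```

>>> apply_moves(motion=[[0.36, -0.0081, 0, 0.0001, 0, 0, 0], [0.36, -0.0081, 0, 0.0001, 0, 0, 0], [0.36, -0.0081, 0, 0.0001, 0, 0, 0], [0.36, -0.0081, 0, 0.0001, 0, 0, 0], [0.36, -0.0081, 0, 0.0001, 0, 0, 0], [0.36, -0.0081, 0, 0, 0, 0, 0], [0.36, 0, 0, 0, 0, 0, 0]])

```text
clock: 7.5
tcp_pos: [549.8, -73.4, 36.4]
tool_rot: [0.723, -0.684, -0.073, -0.07]
ft_force: [-1.1, 1.0, -0.1]
grip_width: 54.4
gripper_force: 0.0
```

```bash
python3 - <<'E'
from h import *
st(); s=imaging.camera("scene"); t=imaging.camera("top")
a=cv2.resize(t["pixels"][190:270,235:335],None,fx=4,fy=4,interpolation=2); b=cv2.resize(s["pixels"][235:315,280:380],None,fx=4,fy=4,interpolation=2)
cv2.imwrite("pics/a3.png",np.hstack([a,b])[:,:,::-1])
E
```

```text
t 7.5 dock [ -45.4 -151.8   36.4] F(dock) [-1.   1.1 -0.1] open 54.4
tool axes in dock
 [[ 0.001 -1.     0.001]
 [-0.98  -0.001  0.201]
 [-0.201 -0.001 -0.98 ]]
```

View pics/a3.png

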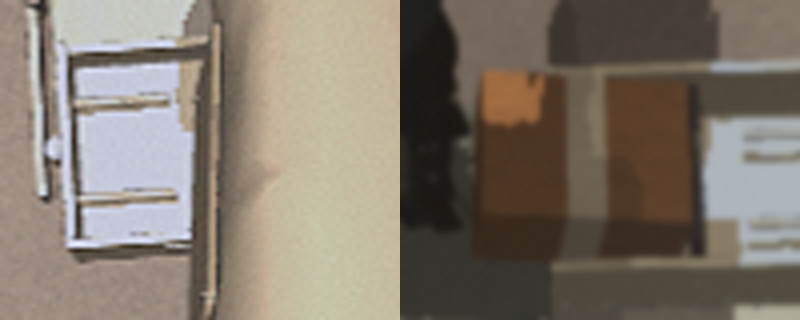

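>>> apply_moves(motion=[[0.36, -0.0071, 0, 0.0004, 0, 0, 0], [0.36, -0.0071, 0, 0.0004, 0, 0, 0], [0.36, -0.0071, 0, 0.0004, 0, 0, 0], [0.36, -0.0071, 0, 0.0004, 0, 0, 0], [0.36, -0.0071, 0, 0.0004, 0, 0, 0]])

```text
clock: 8.1
tcp_pos: [547.1, -39.8, 40.4]
tool_rot: [0.723, -0.684, -0.073, -0.068]
ft_force: [0.1, -5.4, -2.6]
grip_width: 54.7
gripper_force: 2.5
```

```bash
python3 - <<'E'
from h import *
st()
E
```

```text
t 8.1 dock [ -46.3 -118.2   40.4] F(dock) [-0.2 -5.4 -2.6] open 54.7
tool axes in dock
 [[ 0.    -1.    -0.001]
 [-0.98  -0.     0.199]
 [-0.199  0.001 -0.98 ]]
```

>>> apply_moves(motion=[[0.36, -0.0045, 0, 0.0009, 0, 0, 0], [0.36, -0.0045, 0, 0.0009, 0, 0, 0], [0.36, -0.0045, 0, 0.0009, 0, 0, 0], [0.36, -0.0045, 0, 0.0009, 0, 0, 0], [0.36, -0.0045, 0, 0.0009, 0, 0, 0], [0.36, 0, 0, 0, 0, 0, 0]])

```text
clock: 8.7
tcp_pos: [545.9, -16.8, 40.5]
tool_rot: [0.723, -0.684, -0.073, -0.068]
ft_force: [0.1, -6.6, -2.6]
grip_width: 54.8
gripper_force: 2.5
```

```bash
python3 - <<'E'
from h import *
st()
E
```

```text
t 8.7 dock [-46.2 -95.1  40.5] F(dock) [-0.3 -6.6 -2.6] open 54.8
tool axes in dock
 [[ 0.001 -1.    -0.001]
 [-0.98  -0.001  0.199]
 [-0.199  0.001 -0.98 ]]
```

>>> apply_moves(motion=[[0.36, -0.0015, 0, 0.0028, 0, 0, 0], [0.36, 0.0005, 0, 0.0025, 0, 0, 0], [0.36, 0.0005, 0, 0.0025, 0, 0, 0], [0.36, 0.0005, 0, 0.0025, 0, 0, 0], [0.36, 0.0005, 0, 0.0025, 0, 0, 0], [0.36, 0, 0, 0, 0, 0, 0]])

```text
clock: 9.3
tcp_pos: [545.9, -15.7, 27.6]
tool_rot: [0.723, -0.684, -0.073, -0.068]
ft_force: [-0.1, -6.2, -3.6]
grip_width: 54.9
gripper_force: 3.4
```

```bash
python3 - <<'E'
from h import *
st(); s=imaging.camera("scene")
crop(s,290,235,110,90,6,"a4.png")
E
```

```text
t 9.3 dock [-46.1 -94.   27.6] F(dock) [-0.5 -6.2 -3.6] open 54.9
tool axes in dock
 [[-0.    -1.    -0.001]
 [-0.98  -0.     0.198]
 [-0.198  0.001 -0.98 ]]
```

View pics/a4.png

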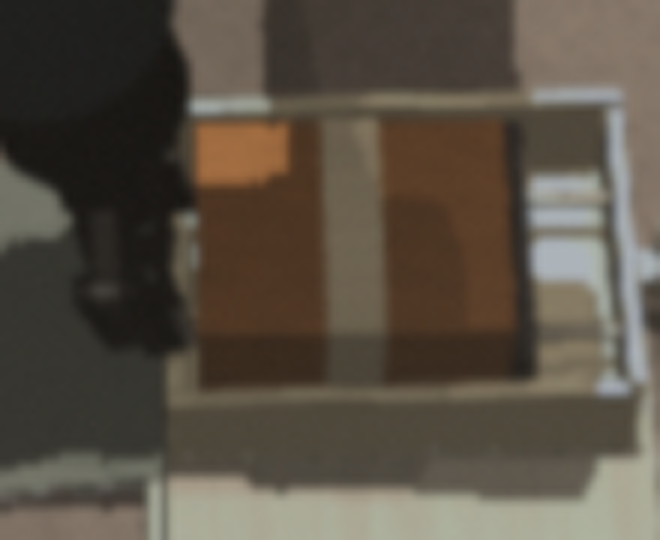

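```bash
python3 - <<'E'
from h import *
w=imaging.camera("wrist"); cv2.imwrite("pics/w1.png",w["pixels"][:,:,::-1]); np.save("w1.npy",w["camera_from_world"]); print(w["intrinsics"],w["k1"])
T=w["camera_from_world"]; print("cam dock",dock(-T[:3,:3].T@T[:3,3]), "fwd", (D.T@T[2,:3]).round(2))
E
```

```text
[[335.81778532   0.         320.19168951]
 [  0.         335.81778532 237.64616696]
 [  0.           0.           1.        ]] -0.000669960969950587
cam dock [ -47.09827284 -190.89916061  154.30590721] fwd [-0.    0.46 -0.89]
```

View pics/w1.png

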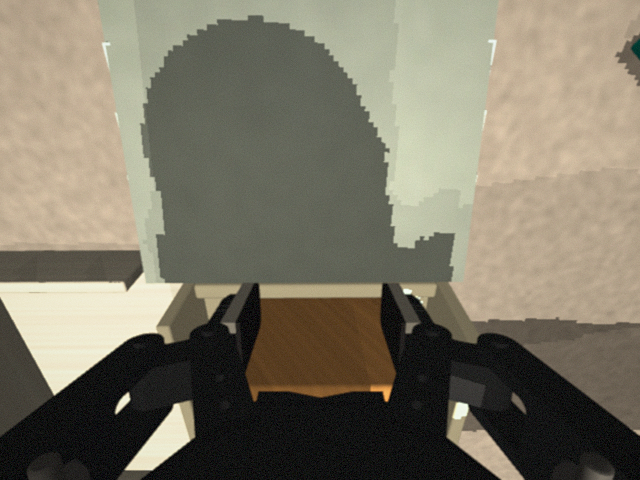

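```bash
python3 - <<'E'
from h import *
np.set_printoptions(precision=1,suppress=True)
w=imaging.camera("wrist")
for uv in [(320,283.5),(320,297.5),(320,386),(320,389)]:
    o,d=ray(w,uv); o=dock(o); d=D.T@d
    print(uv,"z=22:",(o+d*(22-o[2])/d[2]), "y=-83:",(o+d*(-83-o[1])/d[1]))
E
```

```text
(320, 283.5) z=22: [-47.  -97.6  22. ] y=-83: [-47.  -83.    1.3]
(320, 297.5) z=22: [-47.  -89.3  22. ] y=-83: [-47.  -83.   13.8]
(320, 386) z=22: [-47. -26.  22.] y=-83: [-47.  -83.   67.8]
(320, 389) z=22: [-47.  -23.4  22. ] y=-83: [-47.  -83.   69.1]
```

The wrist view shows the lip at rows 284–297 and the tail face behind it, with its top edge at row 388. That puts the top edge at about 68 mm, so the tail is down. Next I'll back off slowly.

>>> apply_moves(motion=[[0.36, 0.0015, 0, -0.0003, 0, 0, 0], [0.36, 0.0015, 0, -0.0003, 0, 0, 0], [0.36, 0.0015, 0, -0.0003, 0, 0, 0], [0.36, 0.0015, 0, -0.0003, 0, 0, 0], [0.36, 0.0015, 0, -0.0003, 0, 0, 0], [0.36, 0.0015, 0, -0.0003, 0, 0, 0], [0.36, 0.004, 0, -0.0008, 0, 0, 0], [0.36, 0, 0, 0, 0, 0, 0]])

```text
clock: 10.25
tcp_pos: [546.9, -28.5, 28.1]
tool_rot: [0.723, -0.684, -0.073, -0.069]
ft_force: [0.4, -0.6, -1.2]
grip_width: 54.0
gripper_force: 0.0
```

```bash
python3 - <<'E'
from h import *
np.set_printoptions(precision=1,suppress=True)
st(); w=imaging.camera("wrist")
p=w["pixels"][:,320].astype(int)
print([(r,*p[r]) for r in range(240,420,4)])
E
```

```text
t 10.25 dock [ -45.8 -106.8   28.1] F(dock) [ 0.3 -0.6 -1.2] open 54.0
tool axes in dock
 [[-0.  -1.   0. ]
 [-1.   0.   0.2]
 [-0.2 -0.  -1. ]]
[(240, np.int64(97), np.int64(99), np.int64(87)), (244, np.int64(95), np.int64(102), np.int64(89)), (248, np.int64(95), np.int64(98), np.int64(88)), (252, np.int64(100), np.int64(101), np.int64(90)), (256, np.int64(95), np.int64(98), np.int64(85)), (260, np.int64(101), np.int64(101), np.int64(87)), (264, np.int64(100), np.int64(103), np.int64(91)), (268, np.int64(95), np.int64(97), np.int64(83)), (272, np.int64(97), np.int64(98), np.int64(86)), (276, np.int64(96), np.int64(98), np.int64(84)), (280, np.int64(96), np.int64(98), np.int64(87)), (284, np.int64(95), np.int64(99), np.int64(86)), (288, np.int64(94), np.int64(98), np.int64(81)), (292, np.int64(95), np.int64(98), np.int64(85)), (296, np.int64(96), np.int64(97), np.int64(84)), (300, np.int64(92), np.int64(94), np.int64(88)), (304, np.int64(123), np.int64(115), np.int64(91)), (308, np.int64(180), np.int64(166), np.int64(129)), (312, np.int64(182), np.int64(169), np.int64(133)), (316, np
[... 568 characters left out ...]
np.int64(23)), (364, np.int64(86), np.int64(61), np.int64(35)), (368, np.int64(90), np.int64(62), np.int64(32)), (372, np.int64(87), np.int64(58), np.int64(25)), (376, np.int64(86), np.int64(59), np.int64(36)), (380, np.int64(76), np.int64(54), np.int64(14)), (384, np.int64(88), np.int64(60), np.int64(34)), (388, np.int64(80), np.int64(52), np.int64(26)), (392, np.int64(84), np.int64(61), np.int64(33)), (396, np.int64(115), np.int64(78), np.int64(40)), (400, np.int64(14), np.int64(16), np.int64(21)), (404, np.int64(21), np.int64(19), np.int64(9)), (408, np.int64(23), np.int64(21), np.int64(22)), (412, np.int64(25), np.int64(16), np.int64(24)), (416, np.int64(20), np.int64(15), np.int64(24))]
```

>>> apply_moves(motion=[[0.36, 0.012, 0, -0.0025, 0, 0, 0], [0.36, -0.004, 0, -0.02, 0, 0, 0], [0.36, -0.009, 0, -0.044, 0, 0, 0], [0.36, -0.009, 0, -0.044, 0, 0, 0], [0.36, -0.006, 0, -0.03, 0, 0, 0], [1, 0, 0, 0, 0, 0.032, 0], [1, 0, 0, 0, 0, 0.032, 0], [1, 0, 0, 0, 0, 0, -0.045], [1, 0, 0, 0, 0, 0, -0.045], [1, 0, 0, 0, 0, 0, -0.045]])

```text
clock: 11.3
tcp_pos: [547.4, -40.6, 169.0]
tool_rot: [0.856, -0.516, -0.0, 0.0]
ft_force: [0.2, 1.1, -0.1]
grip_width: -0.0
gripper_force: 0.0
```

>>> apply_moves(motion=[[1, 0, 0, 0, 0, 0, -0.045], [1, 0, 0, 0, 0, 0, -0.045], [1, 0, 0, 0, 0, 0, -0.045], [1, 0, 0, 0, 0, 0, -0.045], [1, 0, 0, 0, 0, 0, -0.045], [1, 0, 0, 0, 0, 0, -0.045], [1, 0, 0, 0, 0, 0, -0.045], [1, 0, 0, 0, 0, 0, -0.05], [1, 0, 0, 0, 0, 0, 0]])

```text
clock: 12.2
tcp_pos: [547.5, -41.0, 168.9]
tool_rot: [1.0, 0.025, -0.0, 0.0]
ft_force: [-0.0, 0.3, 0.2]
grip_width: -0.1
gripper_force: 0.0
```

```bash
python3 - <<'E'
from h import *
s,Rt=st(); np.set_printoptions(precision=1,suppress=True)
print((D.T@Rt).T@(np.array([-165,-10,170])-dock(s["tcp_pos"])))
c=imaging.camera("scene"); crop(c,270,220,140,110,5.4,"a5.png")
E
```

```text
t 12.2 dock [ -45.9 -119.4  168.9] F(dock) [0.  0.4 0.2] open -0.1
tool axes in dock
 [[ 1.    -0.006 -0.   ]
 [-0.006 -1.    -0.   ]
 [-0.     0.    -1.   ]]
[-119.7 -108.7   -1. ]
```

View pics/a5.png

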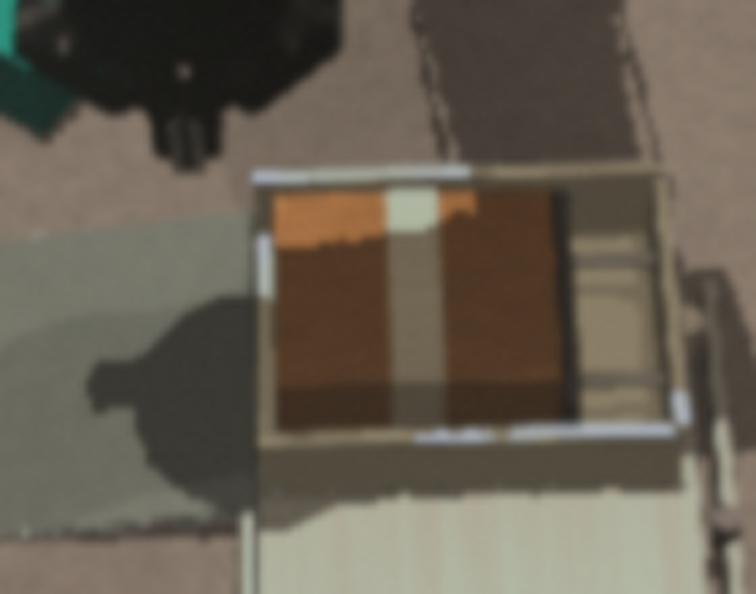

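The carton is seated behind the lip: in the crop it spans about (275,190)–(560,430), the lip is at column 265, and the plate at column 568 is compressed. Next I'll close the tray.

>>> apply_moves(motion=[[1, -0.03, -0.027, 0, 0, 0, 0], [1, -0.03, -0.027, 0, 0, 0, 0], [1, -0.03, -0.027, 0, 0, 0, 0], [1, -0.03, -0.028, 0, 0, 0, 0], [1, 0, 0, 0.044, 0, 0, 0], [1, 0, 0, 0.044, 0, 0, 0], [1, 0, 0, 0.044, 0, 0, 0], [1, 0, 0, 0, 0, 0, 0]])

```text
clock: 13.05
tcp_pos: [418.2, 60.7, 32.6]
tool_rot: [1.0, 0.022, -0.005, 0.002]
ft_force: [-0.6, -0.9, -0.2]
grip_width: 0.1
gripper_force: 0.0
```

>>> apply_moves(motion=[[1, 0.01, 0, 0, 0, 0, 0], [1, 0.01, 0, 0, 0, 0, 0], [1, 0.008, 0, 0, 0, 0, 0], [1, 0.006, 0, 0, 0, 0, 0], [1, 0.006, 0, 0, 0, 0, 0], [1, 0.006, 0, 0, 0, 0, 0]])

```text
clock: 13.65
tcp_pos: [468.7, 64.8, 37.2]
tool_rot: [1.0, 0.024, -0.0, -0.0]
ft_force: [-2.8, -0.4, -1.6]
grip_width: 0.2
gripper_force: 0.0
```

```bash
python3 - <<'E'
from h import *
st()
E
```

```text
t 13.65 dock [-118.8   -9.4   37.2] F(dock) [-2.8 -0.3 -1.6] open 0.2
tool axes in dock
 [[ 1.    -0.007 -0.   ]
 [-0.007 -1.     0.   ]
 [-0.    -0.    -1.   ]]
```

>>> apply_moves(motion=[[1, 0.008, 0, 0, 0, 0, 0], [1, 0.009, 0, 0, 0, 0, 0], [1, 0.009, 0, 0, 0, 0, 0], [1, 0.009, 0, 0, 0, 0, 0], [1, 0.009, 0, 0, 0, 0, 0], [1, 0.009, 0, 0, 0, 0, 0], [1, 0.009, 0, 0, 0, 0, 0], [1, 0.008, 0, 0, 0, 0, 0], [1, 0.007, 0, 0, 0, 0, 0], [1, 0.005, 0, 0, 0, 0, 0]])

```text
clock: 14.65
tcp_pos: [551.0, 68.8, 36.9]
tool_rot: [1.0, 0.024, 0.0, 0.0]
ft_force: [-1.8, 2.0, 0.6]
grip_width: 0.1
gripper_force: 1.2
```

>>> apply_moves(motion=[[1, 0.003, 0, 0, 0, 0, 0], [1, 0.003, 0, 0, 0, 0, 0], [1, 0.003, 0, 0, 0, 0, 0]])

```text
clock: 14.95
tcp_pos: [556.7, 68.9, 36.7]
tool_rot: [1.0, 0.024, -0.003, 0.0]
ft_force: [-16.6, 4.1, 10.8]
grip_width: -0.4
gripper_force: 8.0
```

>>> apply_moves(motion=[[1, 0.003, 0, 0, 0, 0, 0], [1, 0.003, 0, 0, 0, 0, 0]])

```text
clock: 15.15
tcp_pos: [562.0, 69.2, 36.6]
tool_rot: [1.0, 0.024, -0.003, 0.0]
ft_force: [-9.8, 2.1, 4.6]
grip_width: 0.2
gripper_force: 4.8
```

```bash
python3 - <<'E'
from h import *
st()
E
```

```text
t 15.15 dock [-25.4 -10.1  36.6] F(dock) [-9.6  2.6  4.6] open 0.2
tool axes in dock
 [[ 1.    -0.007 -0.006]
 [-0.007 -1.    -0.   ]
 [-0.006  0.    -1.   ]]
```

>>> apply_moves(motion=[[1, 0.002, 0, 0, 0, 0, 0], [1, 0.002, 0, 0, 0, 0, 0], [1, 0.002, 0, 0, 0, 0, 0]])

```text
clock: 15.45
tcp_pos: [570.2, 69.7, 36.7]
tool_rot: [1.0, 0.024, -0.001, 0.0]
ft_force: [-4.2, 1.6, -0.7]
grip_width: 0.1
gripper_force: 1.7
```

>>> apply_moves(motion=[[1, 0.002, 0, 0, 0, 0, 0], [1, 0.002, 0, 0, 0, 0, 0]])

```text
clock: 15.65
tcp_pos: [573.1, 69.8, 36.7]
tool_rot: [1.0, 0.024, -0.002, 0.0]
ft_force: [-15.2, 3.7, 9.6]
grip_width: 0.2
gripper_force: 7.4
```

```bash
python3 - <<'E'
from h import *
st()
E
```

```text
t 15.65 dock [-14.3 -10.1  36.7] F(dock) [-14.9   4.5   9.6] open 0.2
tool axes in dock
 [[ 1.    -0.007 -0.005]
 [-0.007 -1.    -0.   ]
 [-0.005  0.    -1.   ]]
```

>>> apply_moves(motion=[[1, 0.001, 0, 0, 0, 0, 0], [1, 0, 0, 0, 0, 0, 0]])

```text
clock: 15.85
tcp_pos: [573.0, 69.8, 36.7]
tool_rot: [1.0, 0.024, -0.003, 0.0]
ft_force: [-13.1, 3.2, 7.8]
grip_width: 0.0
gripper_force: 6.8
```

>>> apply_moves(motion=[[1, -0.004, 0, 0, 0, 0, 0], [1, -0.02, 0, 0, 0, 0, 0], [1, -0.04, 0, 0, 0, 0, 0], [1, -0.04, 0, 0, 0, 0, 0], [1, 0, 0, -0.045, 0, 0, 0], [1, 0, 0, -0.045, 0, 0, 0], [1, -0.035, 0, -0.03, 0, 0, 0], [1, -0.045, 0, 0, 0, 0, 0], [1, 0, 0, 0, 0, 0, 0]])

```text
clock: 16.75
tcp_pos: [389.8, 60.5, 158.3]
tool_rot: [1.0, 0.024, 0.002, -0.001]
ft_force: [-0.3, 0.5, 0.9]
grip_width: 0.2
gripper_force: 0.0
```

```bash
python3 - <<'E'
from h import *
np.set_printoptions(precision=1,suppress=True)
st(); c=imaging.camera("scene")
def px(p):
    q=c["camera_from_world"]@np.r_[D@p+O,1]; 
    return cv2.projectPoints(q[:3].reshape(1,1,3),np.zeros(3),np.zeros(3),c["intrinsics"],np.array([c["k1"],0,0,0,0]))[0].ravel()
def prof(z,y,xs):
    for x in xs:
        u,v=px(np.array([x,y,z])); print(x,cv2.getRectSubPix(c["pixels"],(1,1),(float(u),float(v))).ravel(),end=" | ")
    print()
print("front wall top z62, y=50"); prof(62.,50.,np.arange(-16.,10,2))
print("carton top z67, y=-60 along x"); prof(67.,-60.,np.arange(0.,124,4))
print("along y at x=60, z67")
for y in range(-104,60,4):
    u,v=px(np.array([40.,y,67.])); print(y,cv2.getRectSubPix(c["pixels"],(1,1),(float(u),float(v))).ravel(),end=" | ")
E
```

```text
t 16.75 dock [-197.8   -9.3  158.3] F(dock) [-0.3  0.5  0.9] open 0.2
tool axes in dock
 [[ 1. -0.  0.]
 [-0. -1.  0.]
 [ 0. -0. -1.]]
front wall top z62, y=50
-16.0 [173 167 148] | -14.0 [174 167 148] | -12.0 [174 168 148] | -10.0 [174 168 149] | -8.0 [173 168 151] | -6.0 [172 169 154] | -4.0 [170 171 163] | -2.0 [164 167 163] | 0.0 [150 153 150] | 2.0 [127 126 120] | 4.0 [98 95 84] | 6.0 [87 81 68] | 8.0 [83 76 63] | 
carton top z67, y=-60 along x
0.0 [171 173 171] | 4.0 [150 154 161] | 8.0 [100  93  83] | 12.0 [127  98  68] | 16.0 [168 122  77] | 20.0 [172 123  76] | 24.0 [172 121  76] | 28.0 [172 121  76] | 32.0 [172 123  77] | 36.0 [172 122  76] | 40.0 [172 122  77] | 44.0 [171 121  75] | 48.0 [171 121  75] | 52.0 [172 121  76] | 56.0 [171 120  75] | 60.0 [170 120  75] | 64.0 [172 122  76] | 68.0 [171 121  76] | 72.0 [172 121  76] | 76.0 [171 122  76] | 80.0 [171 123  77] | 84.0 [171 123  76] | 88.0 [171 121  76] | 92.0 [171 123  76] | 96.0 [171 124  77] | 100.0 [170 121  75] | 104.0 [147 103  66] | 108.0 [80 59 42] | 112.0 [65 50 38] | 116.0 [65 50 38] | 120.0 [64 49 38] | 
along y at x=60, z67
-104 [121 120 108] | -100 [113 113 103] | -96 [156 161 159] | -92 [169 169 160] | -88 [164 125  89] | -84 [170 119  75] | -80 [170 118  74] | -76 [170 118  74] | -72 [171 119  75] | -68 [171 121  76] | -64 [171 121  75] | -60 [172 122  77] | -56 [172 123  77] | -52 [173 123  77] | -48 [171 122  76] | -44 [172 128  88] | -40 [173 163 148] | -36 [175 182 179] | -32 [175 181 179] | -28 [175 181 179] | -24 [175 181 178] | -20 [173 163 149] | -16 [171 126  85] | -12 [172 121  76] | -8 [172 120  76] | -4 [172 121  75] | 0 [171 121  75] | 4 [171 119  74] | 8 [171 119  75] | 12 [171 119  74] | 16 [172 121  76] | 20 [172 121  76] | 24 [170 120  75] | 28 [143 103  68] | 32 [87 76 67] | 36 [121 119 119] | 40 [168 173 178] | 44 [173 179 184] | 48 [174 180 185] | 52 [175 180 185] | 56 [173 179 184] |
```

```bash
python3 -c "
from workcell import robot
print(robot.hand_in())"
```

```text
the job is handed in; nothing more can be done
None
```

The carton lies flat on the tray floor behind the lip and the tray is pushed home against its stop, by force and camera measurements; I handed the job in at about 17 s, and no verdict came back.

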